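# Set the cam adjuster of a blister-card press by feel and clamp the card

### The arm

A 6-joint arm with a two-finger parallel gripper is mounted at the origin on a cart in front of the work surface, level with it; the furniture and walls round the work are solid. World frame = base frame: x ahead of the robot, y to its left, z up, the work surface at z = 0. Lengths are in m, angles in degrees, forces in N, time in s.
With the tool pointing down it reaches from about 0.4 to 0.825 m from the base axis. Payload 7 kg.
Tool frame: the origin (TCP) lies between the finger pads; the fingertips stand 19 mm ahead of it and the grasp point (between the pads) is the TCP (r.finger_overhang is the distance from the TCP to the fingertips, in m); z points along the fingers, y is the direction in which the jaws open and shut (so a half turn about z gives the same grasp; the last joint's range is limited). The gripper opens to 88 mm and grips with 3 to 60 N. Pads are 19 mm wide; open, the fingers measure 130 mm over their backs; the gripper's body (78 mm by 193 mm) begins 47 mm behind the grasp point.
Start: joints at [-56.373, 20.546, 0.682, 0, -70.136, -16.507], TCP at [0.199, -0.645, 0.246] pointing down, gripper open.
Joint ranges: [-176.03, 176.03], [-82.01, 121.73], [-58.28, 71.71], [-173.87, 95.51], [-174.79, -0.11], [-173.66, 173.66]. Speed limits (degrees/s): [136.94, 136.94, 172.46, 180, 180, 180].

### API

Orientations are given as [roll, pitch, yaw] about the fixed x, y, z axes, in that order (R = Rz(yaw) Ry(pitch) Rx(roll)).
In Python, from plant import r, optics gives the robot as it stands. The module is installed in compiled form; this text tells all that it offers.
- The arm moves only by the tool step_arm, never from a script. Its argument "increments" is a list of rows, each an object of numbers: "tx", "ty", "tz": the shift along the world's x, y, z in mm; "ax", "ay", "az": the turn, a rotation vector about the world's x, y, z in degrees; "claw": the gripper command: -1 is shut, 1 is fully open, values between are in proportion. In form: [{"tx": .., "ty": .., "tz": .., "ax": .., "ay": .., "az": .., "claw": ..}, ...]. A call has 1 to 12 rows; each row shifts and turns the commanded pose from where the row before left it; what a row does not reach is not made up. A row lasts 1/10 s, in which the tool goes at most 50 mm and 8.59 degrees, less where a joint would pass 70% of its speed; a pose out of reach is approached as far as the arm can. A call with a gripper value outside its range is refused whole. The fingers move at their own pace and stop on an object; "newtons" is the grip in N (left out, the last holds). Time passes only in rows, so rows that do not move let the fingers close. It gives the time, the measured TCP pose, the force and the opening at its end, in the units of the state.
- r.get_state(): the state, without advancing time (a new reading comes with each control period).
- optics.capture(name): name is "side" or "top" or "wrist"; returns a dict with "image" (400x640x3 uint8, blue, green, red), "depth" (400x640 float32, m along the optical axis (not along the pixel's ray), 0 where there is no reading), "fx", "fy", "cx", "cy" (pixels), "R" (3x3) and "t" (3): a world point X has camera coordinates R X + t. Camera axes: x right, y down, z forward; pixel columns grow to the right and rows downward; lengths in m; the calibration is good to about 2 mm. A picture is of the moment at which its call begins.
- r.close_job(): hands the job in, once; it reports no verdict.
The state is a dict: "time_s": time; "joints": joint angles; "qd": joint speeds; "joint_torque": joint torques, N m; "tcp_pos": TCP position; "eef_rot": TCP orientation; "contact_force": force on the tool from outside, world axes, zero at the start; "moment": the same for the moment, N m; "gripper_width": finger opening in m.
Only numpy, scipy, OpenCV 4.12 (cv2) and the standard library are available. Lean on these libraries where they do the work, as an engineer would, in place of code of your own. Each camera call takes 0.05 s, during which the arm holds its last target. There are 200 camera calls.

### The job

Clamp the blister card in the hand press: push it fully home against the stop under the platen, then adjust the knob on top (clockwise lowers the platen) until the cam lever, swung from open, first meets firm resistance when it stands halfway to closed, and then close the lever fully. The adjuster starts too loose; try the lever and open it again as often as you need, but never crush the card by shutting the lever with the adjuster too tight, and leave the other things where they are.

Things in the scene. Friction and masses are not known exactly. Their poses are not given: they have to be found in the camera images.
- press: grey cast hand press, fixed. Origin on the worktop under the middle of its base; x axis from its open front (robot side) to its back, z up. Base 140 (x) x 144 (y) x 50 mm high. Above it a crosshead bar (30 x 136 x 16 mm, along y, top 128 mm high when open) rides on two rods at y = +-58 mm; it carries the knob's screw spindle in the middle and the platen below
- stop_face (a point): middle of the front face of the nest's end stop, at x = +62 mm in the press's frame, 7 mm above the nest floor. The aluminium nest plate on the base has a ribbed floor about 52 mm high and side rails 79 mm apart, 11 mm high, that guide the card along the press's x axis; its front end is at x = -68 mm
- card_center (a point): centre of the loose blister card (135 x 75 x 7 mm, foil side up), lying part-way into the nest, long side along the press's x axis, front end sticking out at the front. Home on the stop its centre is at x = -5.5 mm in the press's frame and its front end, 67.5 mm from the centre, 3 mm out in front of the base; it starts 35 to 47 mm short of home. Site x lies along the card, z points down
- knob_grip (a point): on the axis of the black fluted adjusting knob on top, at gripping height: 40 mm across, upright axis, reaching 10 mm above and 14 mm below this point, 36 mm above the crosshead bar. Clockwise from above screws knob and platen down 12 mm a turn (1.91 mm per rad) while the platen is off the card. Stiff (0.34 N m), stays as left. Starts about 0.8 to 3 rad too loose
- lever_pivot (a point): axis of the cam lever, on the end of the camshaft at the right (-y) side of the press, 34 mm high, 42 mm out from the side of the base. The lever turns about the press's y axis, in the upright plane along its x axis. It draws crosshead, knob and platen down by 5.8 mm at 0.4 rad, 11.8 at 0.8, 14.6 at 1.0, 16.8 at 1.175, 19.3 at 1.4, 21.0 at 1.6, 22.3 at 1.8, 23.1 at 2.0, 23.5 from 2.2 rad on
- lever_grip (a point): middle of the lever's aluminium paddle, 90 mm from its axis; paddle 46 mm long, 12 mm thick along the press's y axis, 17 mm across; 35 mm free on the side of the press. The lever ends 113 mm from its axis. Swung free it drags with 0.21 N m, 2 to 3 N here, and stays where left; from the first touch of the card on, the resistance climbs, near halfway by some 3 N per 0.1 rad, to about 10 N in all
- lever (a joint): cam lever angle, rad. 0 = open: leaning 0.78 rad back from upright, to the back of the press; it swings up, over and down to the front; 2.35 = fully closed on its stop, level, pointing to the front; halfway is 1.175. Past dead centre (2.25) it holds itself shut. The adjuster is right when platen and card first touch within 0.08 rad of halfway
- platen: rubber-faced steel platen (108 x 66 x 12 mm) under the crosshead, sprung: with the give of the press it bears on the card with 17.7 N per mm of draw past the first touch; with the lever open it hangs clear of the card. Its origin lies up inside the spring housing on the spindle, not at its face
- card: the blister card of card_center; origin in the middle of its upper (foil) face, 3.5 mm above the centre
- spare_card_center (a point): bystander: centre of a second blister card (135 x 75 x 7 mm) lying left of the press, pockets up
- vial_center (a point): bystander: middle of an upright open amber vial, 36 mm across, 84 mm high
- vial_cap_center (a point): bystander: middle of a white vial cap, 37 mm across, 11 mm high
- bottle_center (a point): bystander: middle of a white tablet bottle, 48 mm across, 88 mm high
- marker_center (a point): bystander: middle of a blue marker pen lying down, 138 mm long

How it is judged (in metres and radians):
On the way, in this order (a step that is already met when the one before it is completed fails the run):
1. the card is home against the stop (within 3 mm) (x of card_center in the frame of press above -0.0085 m), for 0.2 s.
2. the platen takes up load on the card while the lever is in the middle part of its swing (0.8 to 1.55 rad) (contact force between platen and card above 4 N and value of joint lever between 0.8 and 1.55 rad), for 0.02 s.
3. the lever is fully closed (value of joint lever above 2.28 rad), for 0.2 s.
At the end, for the whole second after the job is handed in: the card is within 3 mm of the stop, the lever is fully closed (over 2.28 rad) and the platen bears on the card with 105 to 139 N, which is what the press gives when the lever first bites within about 0.08 rad of halfway (x of card_center in the frame of press above -0.0085 m and value of joint lever above 2.28 rad and contact force between platen and card between 105 and 139 N); the robot touches nothing.
It fails at once if the card is crushed: the platen presses it with more than 155 N (contact force between platen and card above 155 N).
It fails at once if a bystander is moved more than 4 cm (distance of any of spare_card_center, vial_center, vial_cap_center, bottle_center, marker_center from where it was at the start of the episode above 0.04 m).
It also fails if it takes over 72 s, if anything falls off the work surface, if the arm or the gripper's body presses on something with over 40 N, if the wrist force passes 120 N, or if a joint passes its speed limit or range.

## Working session

There is one attempt and no reset: what is moved stays moved. The work goes in short steps, Python scripts to look and compute and a tool call to move; the robot and the scene stay as the last step left them, time stands still between calls to the robot, and variables do not carry over. Pictures are saved under pics/ and viewed, about 8 in all and at most 12, crops included, and the job is handed in when it is done.

Besides the shell and the picture viewer there is one more tool, called after "Call:" as name([rows], argument=value, ...), one row to a line, values as JSON. step_arm: Moves the arm, as the interface text tells. Its arguments: {"type":"object","properties":{"increments":{"type":"array","items":{"type":"object","properties":{"tx":{"type":"number"},"ty":{"type":"number"},"tz":{"type":"number"},"ax":{"type":"number"},"ay":{"type":"number"},"az":{"type":"number"},"claw":{"type":"number"}}}},"newtons":{"type":"number"}},"required":["increments"]}

```bash
mkdir -p pics
cat > h.py <<'E'
import numpy as np, cv2
from plant import r, optics
def cap(n,save=None):
    c=optics.capture(n)
    if save: cv2.imwrite('pics/%s.png'%save,c['image'])
    np.savez('last_%s.npz'%n,**c)
    return c
def cloud(c):
    d=c['depth'];v,u=np.mgrid[:400,:640]
    P=np.stack([(u-c['cx'])/c['fx']*d,(v-c['cy'])/c['fy']*d,d],-1)
    W=(P-c['t'])@c['R']; W[d==0]=np.nan
    return W
E
python3 - <<'E'
from h import *
print(r.get_state())
for n in('top','side'):
    c=cap(n,n+'0'); print(n,c['fx'],c['R'].round(3).tolist(),c['t'], -c['R'].T@c['t'])
a=cv2.imread('pics/top0.png');b=cv2.imread('pics/side0.png')
cv2.imwrite('pics/both0.png',cv2.resize(np.vstack([a,b]),(480,600)))
E
```

```text
{'time_s': 0.0, 'joints': array([-5.63725840e+01,  2.05908995e+01,  6.31847293e-01, -2.08597509e-02,
       -7.01345413e+01, -1.65075838e+01]), 'qd': array([ 0.00600172, -0.10709116, -0.03609164, -0.10134343,  0.03029356,
        0.05486231]), 'joint_torque': array([ 1.96751098e-03, -5.82718635e+01,  2.93060446e+01,  6.99743092e+00,
        6.93333917e-03, -1.54333497e-04]), 'tcp_pos': array([ 0.19854757, -0.64464674,  0.24461174]), 'eef_rot': array([ 1.79904692e+02, -7.79551674e-03, -1.62887266e+02]), 'contact_force': array([-0.00225943, -0.93708713,  0.30116801]), 'moment': array([-0.01553554,  0.03166322,  0.0098152 ]), 'gripper_width': 0.08772624886708837}
top 423.1164585876057 [[0.071, -0.997, -0.0], [-0.977, -0.07, -0.203], [0.203, 0.015, -0.979]] [-0.14884651  0.5710065   0.96027673] [ 0.37384872 -0.12269365  1.0561811 ]
side 487.8443136767856 [[-0.964, -0.265, 0.023], [-0.182, 0.596, -0.782], [0.193, -0.759, -0.622]] [0.51697112 0.25147723 0.98380178] [0.3538178  0.73322567 0.79721952]
```

View pics/top0.png

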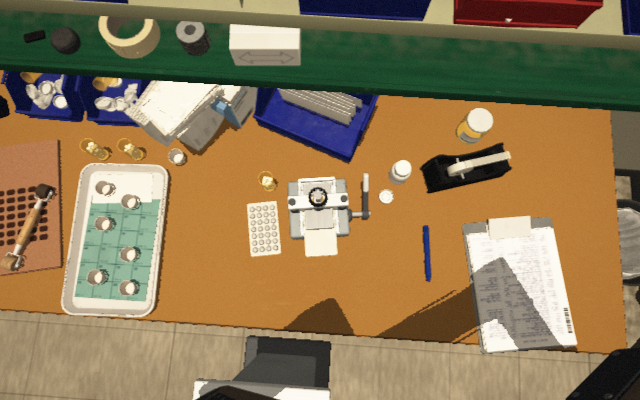

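View pics/side0.png

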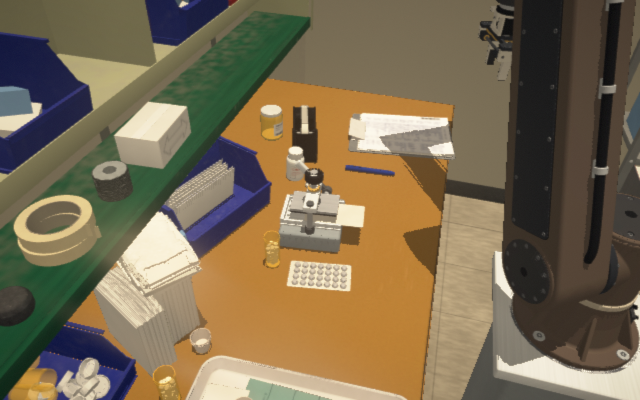

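The top view shows the press at about (318,208) with its knob at (318,197), and the card sticking out at (321,242). The lever is at (365,195), the bottle at (401,171), the cap at (386,197), the vial at (268,180), the spare card at (264,228) and the marker at (427,253). The side view agrees with this layout.

Run:
```python
from h import *
c=dict(np.load('last_top.npz')); W=cloud(c); im=c['image']
Z=W[...,2]
sub=lambda u0,u1,v0,v1:(slice(v0,v1),slice(u0,u1))
s=sub(255,410,160,265)
w=W[s].reshape(-1,3); g=im[s].reshape(-1,3)
uu,vv=np.meshgrid(np.arange(255,410),np.arange(160,265)); uv=np.c_[uu.ravel(),vv.ravel()]
print(np.histogram(w[:,2],bins=np.arange(-.01,.2,.01)))
def rect(m,name):
    p=w[m][:,:2]; 
    if len(p)<4: print(name,len(p));return
    (cx,cy),(a,b),an=cv2.minAreaRect((p*1000).astype(np.float32))
    print(name,len(p),'c',round(cx,1),round(cy,1),'size',round(a,1),round(b,1),'ang',round(an,1),'z',np.median(w[m][:,2]).round(4),'uv',np.median(uv[m],0))
z=w[:,2]
press=(uv[:,0]>284)&(uv[:,0]<354)
rect(press&(z>.15),'knob')
rect(press&(z>.118)&(z<.138),'bar')
rect(press&(z>.04)&(z<.056),'base')
rect(press&(z>.02)&(z<.072),'low')
rect((uv[:,1]>234)&press&(z>.05)&(z<.075),'cardfront')
rect((uv[:,0]>=355)&(uv[:,0]<374)&(z>.02),'lever')
rect((uv[:,0]>=374)&(z>.006)&(uv[:,1]>187),'cap')
rect((uv[:,0]>=380)&(z>.05)&(uv[:,1]<187),'bottle')
rect((uv[:,0]<282)&(z>.05)&(uv[:,1]<195),'vial')
rect((uv[:,0]<283)&(z>.003)&(uv[:,1]>198),'spare')
m=(uv[:,0]>=355)&(uv[:,0]<374)&(z>.02)
for v in range(170,225,4):
    k=m&(uv[:,1]==v)
    if k.any(): print(v,uv[k][:,0].min(),uv[k][:,0].max(),w[k].mean(0).round(3))
cv2.imwrite('pics/crop1.png',cv2.resize(np.hstack([im[160:265,250:410]]),None,fx=5,fy=5,interpolation=cv2.INTER_CUBIC))
```

```text
(array([2800, 8242,   86,   42,   93,  485, 1029, 1207,  116,  357,  770,
         29,   62,  459,  223,    4,   15,   37,  143,    0]), array([-0.01,  0.  ,  0.01,  0.02,  0.03,  0.04,  0.05,  0.06,  0.07,
        0.08,  0.09,  0.1 ,  0.11,  0.12,  0.13,  0.14,  0.15,  0.16,
        0.17,  0.18,  0.19]))
knob 195 c 575.1 -99.7 size 39.9 39.7 ang 59.1 z 0.1734 uv [317. 197.]
bar 682 c 575.5 -99.5 size 31.0 135.6 ang 7.6 z 0.129 uv [317. 201.]
base 1003 c 556.8 -108.8 size 181.3 157.9 ang 7.7 z 0.0509 uv [332. 215.]
low 2383 c 553.3 -109.4 size 188.2 158.3 ang 7.7 z 0.0591 uv [320. 225.]
cardfront 671 c 481.0 -96.5 size 50.7 107.4 ang 3.5 z 0.0615 uv [319. 245.]
lever 309 c 603.9 -212.7 size 35.0 91.1 ang 83.8 z 0.0687 uv [364. 200.]
cap 71 c 554.8 -285.3 size 181.2 83.5 ang 5.9 z 0.0076 uv [387. 199.]
bottle 329 c 677.4 -294.0 size 46.3 39.7 ang 78.0 z 0.0862 uv [400. 170.]
vial 189 c 630.9 29.9 size 34.2 33.2 ang 6.2 z 0.0657 uv [265. 179.]
spare 731 c 515.0 20.0 size 165.6 68.7 ang 5.2 z 0.0052 uv [266. 229.]
174 363 367 [ 0.647 -0.204  0.118]
178 363 367 [ 0.638 -0.205  0.117]
182 363 367 [ 0.63  -0.206  0.11 ]
186 362 367 [ 0.623 -0.206  0.1  ]
190 362 367 [ 0.616 -0.207  0.092]
194 362 367 [ 0.609 -0.209  0.082]
198 362 367 [ 0.601 -0.21   0.074]
202 362 367 [ 0.593 -0.211  0.066]
206 362 367 [ 0.585 -0.212  0.057]
210 362 367 [ 0.576 -0.214  0.05 ]
214 355 369 [ 0.567 -0.209  0.044]
218 362 366 [ 0.559 -0.215  0.037]
```

View pics/crop1.png

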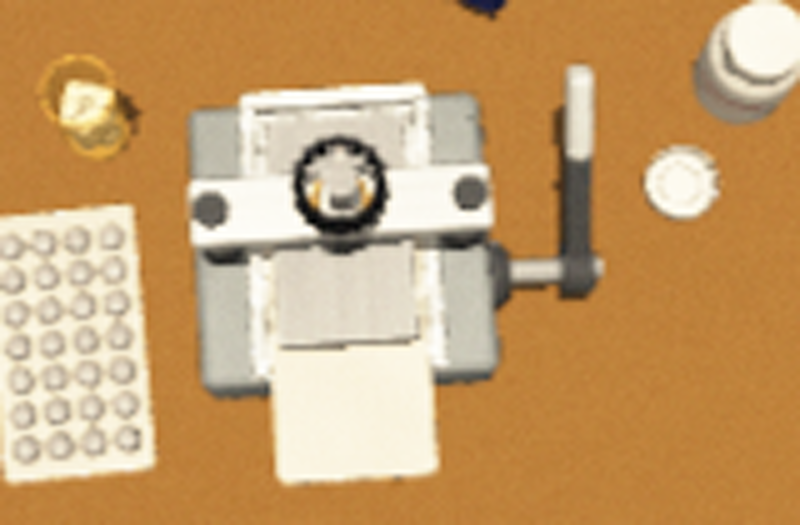

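Run:
```python
from h import *
th=np.radians(7.6);ex=np.array([np.cos(th),np.sin(th)]);ey=np.array([-ex[1],ex[0]])
O=np.array([.5753,-.0996])
for n in('top','side'):
    c=dict(np.load('last_%s.npz'%n)); W=cloud(c); im=c['image'].astype(int)
    d=W[...,:2]-O; X=d@ex*1000; Y=d@ey*1000; Z=W[...,2]*1000
    near=(abs(X)<170)&(abs(Y)<140)
    def ext(m,name):
        m=m&near
        if m.sum()<5: print(name,m.sum());return
        q=lambda a:np.percentile(a[m],[1,50,99]).round(1)
        print(n,name,m.sum(),'X',q(X),'Y',q(Y),'Z',q(Z))
    ext((Z>44)&(Z<54)&(abs(Y)>52)&(abs(Y)<80),'base top')
    ext((Z>44)&(Z<54)&(Y>-80)&(Y<-50),'base right')
    ext((Z>56)&(Z<62)&(X<-72)&(abs(Y)<60),'card out')
    ext((Z>58)&(Z<75)&(abs(Y)<60)&(X>20),'back')
    ext((Z>60)&(Z<90)&(abs(Y)<34)&(X>-75)&(X<-20),'platen')
    ext((Z>20)&(Y<-100)&(Y>-128),'lever')
    ext((Z>20)&(Z<50)&(Y<-75)&(Y>-100),'shaft')
    ext((Z>20)&(Z<50)&(Y<-100)&(Y>-128)&(X<30),'lever root')
    ext((Z>90)&(Y<-100)&(Y>-128),'lever paddle')
    ext((Z>165),'knob'); ext((Z>120)&(Z<140),'bar')
```

```text
top base top 645 X [-68.6 -20.6  68. ] Y [-77.4 -52.6  71.8] Z [44.7 50.5 53.7]
top base right 366 X [-68.3 -20.3  68.6] Y [-77.6 -61.6 -50.2] Z [44.6 50.5 53.7]
top card out 367 X [-116.2  -93.8  -72.6] Y [-37.3  -0.5  36.7] Z [57.4 60.5 62. ]
top back 352 X [ 32.1  66.4 168.8] Y [-56.  -10.   44.2] Z [58.4 68.1 73.6]
top platen 280 X [-74.6 -60.8 -21.6] Y [-33.2   0.3  33.7] Z [60.1 62.7 89.9]
top lever 365 X [-31.1  20.6 169.1] Y [-124.4 -111.3 -100.2] Z [ 30.   76.7 137.4]
top shaft 68 X [-29.7 -18.  138.1] Y [-98.8 -85.7 -75.3] Z [21.9 40.  48.6]
top lever root 83 X [-31.5 -21.2  -6.3] Y [-125.  -111.6 -100.1] Z [33.6 44.3 49.7]
top lever paddle 141 X [ 23.5  48.4 169.4] Y [-118.1 -111.1 -100.3] Z [ 90.3 113.8 137.8]
top knob 161 X [-19.2  -1.4  19.8] Y [-19.2  -0.3  19.4] Z [165.9 174.  178.8]
top bar 715 X [-1.440e+01  1.000e-01  1.665e+02] Y [-114.9   -9.9   66.1] Z [121.  129.1 137.6]
side base top 445 X [-69.3   1.8 135.3] Y [-76.7  62.6  71. ] Z [44.3 49.  53.3]
side base right 42 X [-69.6 126.4 139.8] Y [-79.4 -67.7 -51.1] Z [44.7 48.9 53.4]
side card out 392 X [-118.9  -95.3  -72.4] Y [-40.8  -2.4  33.9] Z [57.4 60.2 62. ]
side back 335 X [ 22.   65.4 169.3] Y [-56.6   3.1  43.7] Z [58.1 66.4 71.7]
side platen 282 X [-73.8 -47.3 -21.1] Y [-31.3  16.   31.9] Z [60.  62.7 89.9]
side lever 484 X [-31.4 150.2 169.6] Y [-121.5 -110.1 -100.2] Z [ 24.4  81.1 135. ]
side shaft 47 X [-62.2 124.8 144.4] Y [-99.9 -82.6 -75.3] Z [20.3 38.5 49.3]
side lever root 72 X [-32.6 -20.8  -7.1] Y [-123.  -110.5 -102.4] Z [30.6 43.1 49.5]
side lever paddle 214 X [ 30.  150.2 169.7] Y [-120.3 -110.9 -100.5] Z [ 91.1 109.2 135.5]
side knob 157 X [-21.2  -2.6  17.2] Y [-23.1   4.7  18.6] Z [165.3 170.9 176. ]
side bar 423 X [-16.4  -0.8 168.2] Y [-118.6   21.6   65.8] Z [120.1 128.  138.1]
```

Call:
step_arm([
  {"tx": 19, "ty": 43, "tz": -5, "az": -0.8, "claw": -1},
  {"tx": 19, "ty": 43, "tz": -5, "az": -0.8, "claw": -1},
  {"tx": 19, "ty": 43, "tz": -5, "az": -0.8, "claw": -1},
  {"tx": 19, "ty": 43, "tz": -5, "az": -0.8, "claw": -1},
  {"tx": 19, "ty": 43, "tz": -5, "az": -0.8, "claw": -1},
  {"tx": 19, "ty": 43, "tz": -5, "az": -0.8, "claw": -1},
  {"tx": 19, "ty": 43, "tz": -5, "az": -0.8, "claw": -1},
  {"tx": 19, "ty": 43, "tz": -5, "az": -0.8, "claw": -1},
  {"tx": 19, "ty": 43, "tz": -5, "az": -0.8, "claw": -1},
  {"tx": 19, "ty": 43, "tz": -5, "az": -0.8, "claw": -1},
  {"tx": 19, "ty": 43, "tz": -5, "az": -0.8, "claw": -1},
  {"tx": 19, "ty": 43, "tz": -5, "az": -0.7, "claw": -1},
], newtons=20)

```text
$.increments[0]: bad value
```

Call:
step_arm([
  {"tx": 19, "ty": 43, "tz": -5, "ax": 0, "ay": 0, "az": -0.8, "claw": -1},
], newtons=20)

```text
time_s: 0.2
tcp_pos: [0.2165, -0.6045, 0.2391]
eef_rot: [180.0, -0.1, -163.9]
contact_force: [1.8, 0.7, 0.4]
gripper_width: 0.084
```

Call:
step_arm([
  {"tx": 19, "ty": 43, "tz": -5, "ax": 0, "ay": 0, "az": -0.8, "claw": -1},
  {"tx": 19, "ty": 43, "tz": -5, "ax": 0, "ay": 0, "az": -0.8, "claw": -1},
  {"tx": 19, "ty": 43, "tz": -5, "ax": 0, "ay": 0, "az": -0.8, "claw": -1},
  {"tx": 19, "ty": 43, "tz": -5, "ax": 0, "ay": 0, "az": -0.8, "claw": -1},
  {"tx": 19, "ty": 43, "tz": -5, "ax": 0, "ay": 0, "az": -0.8, "claw": -1},
  {"tx": 19, "ty": 43, "tz": -5, "ax": 0, "ay": 0, "az": -0.8, "claw": -1},
  {"tx": 19, "ty": 43, "tz": -5, "ax": 0, "ay": 0, "az": -0.8, "claw": -1},
  {"tx": 19, "ty": 43, "tz": -5, "ax": 0, "ay": 0, "az": -0.8, "claw": -1},
  {"tx": 19, "ty": 43, "tz": -5, "ax": 0, "ay": 0, "az": -0.8, "claw": -1},
  {"tx": 19, "ty": 43, "tz": -5, "ax": 0, "ay": 0, "az": -0.8, "claw": -1},
  {"tx": 19, "ty": 43, "tz": -5, "ax": 0, "ay": 0, "az": -0.8, "claw": -1},
  {"tx": 0, "ty": 0, "tz": 0, "ax": 0, "ay": 0, "az": 0, "claw": -1},
])

```text
time_s: 1.4
tcp_pos: [0.4283, -0.1251, 0.1852]
eef_rot: [180.0, 0.0, -172.2]
contact_force: [-0.7, -1.4, -0.0]
gripper_width: 0.0006
```

Call:
step_arm([
  {"tx": -2, "ty": 6, "tz": -40, "ax": 0, "ay": 0, "az": 0, "claw": -1},
  {"tx": 0, "ty": 0, "tz": -40, "ax": 0, "ay": 0, "az": 0, "claw": -1},
  {"tx": 0, "ty": 0, "tz": -40, "ax": 0, "ay": 0, "az": 0, "claw": -1},
  {"tx": 9.9, "ty": 1.3, "tz": 0, "ax": 0, "ay": 0, "az": 0, "claw": -1},
  {"tx": 9.9, "ty": 1.3, "tz": 0, "ax": 0, "ay": 0, "az": 0, "claw": -1},
  {"tx": 7, "ty": 0.9, "tz": 0, "ax": 0, "ay": 0, "az": 0, "claw": -1},
  {"tx": 7, "ty": 0.9, "tz": 0, "ax": 0, "ay": 0, "az": 0, "claw": -1},
  {"tx": 7, "ty": 0.9, "tz": 0, "ax": 0, "ay": 0, "az": 0, "claw": -1},
  {"tx": 7, "ty": 0.9, "tz": 0, "ax": 0, "ay": 0, "az": 0, "claw": -1},
  {"tx": 5, "ty": 0.7, "tz": 0, "ax": 0, "ay": 0, "az": 0, "claw": -1},
  {"tx": 5, "ty": 0.7, "tz": 0, "ax": 0, "ay": 0, "az": 0, "claw": -1},
])

```text
time_s: 2.5
tcp_pos: [0.4829, -0.1154, 0.0657]
eef_rot: [180.0, 0.0, -172.5]
contact_force: [-0.3, 0.6, 0.1]
gripper_width: 0.0003
```

Run:
```python
from h import *
th=np.radians(7.6);ex=np.array([np.cos(th),np.sin(th)]);ey=np.array([-ex[1],ex[0]])
O=np.array([.5753,-.0996])
s=r.get_state();p=s['tcp_pos'];print('press XY mm',(p[:2]-O)@ex*1000,(p[:2]-O)@ey*1000,p[2],s['contact_force'])
c=cap('side','side1');W=cloud(c);d=W[...,:2]-O;X=d@ex*1000;Y=d@ey*1000;Z=W[...,2]*1000
m=(Z>50)&(Z<63)&(abs(Y)<37)&(X<-60)&(X>-130); print(m.sum(),np.percentile(X[m],[1,5,50]) if m.any() else 0)
```

```text
press XY mm -93.7237422525288 -3.4599394471494707 0.06572469718149523 [-0.30735429  0.62716661  0.07934176]
25 [-81.53200345 -80.98460191 -72.66841848]
```

Call:
step_arm([
  {"tx": 3, "ty": 0.4, "tz": 0, "ax": 0, "ay": 0, "az": 0, "claw": -1},
  {"tx": 3, "ty": 0.4, "tz": 0, "ax": 0, "ay": 0, "az": 0, "claw": -1},
  {"tx": 2, "ty": 0.3, "tz": 0, "ax": 0, "ay": 0, "az": 0, "claw": -1},
  {"tx": 0, "ty": 0, "tz": 0, "ax": 0, "ay": 0, "az": 0, "claw": -1},
])

```text
time_s: 2.95
tcp_pos: [0.4903, -0.1144, 0.0654]
eef_rot: [-180.0, -0.0, -172.5]
contact_force: [-1.3, 0.2, -0.5]
gripper_width: 0.0004
```

Call:
step_arm([
  {"tx": 1.5, "ty": 0.2, "tz": 0, "ax": 0, "ay": 0, "az": 0, "claw": -1},
  {"tx": 0, "ty": 0, "tz": 0, "ax": 0, "ay": 0, "az": 0, "claw": -1},
])

```text
time_s: 3.15
tcp_pos: [0.4905, -0.1144, 0.0653]
eef_rot: [180.0, -0.2, -172.5]
contact_force: [-5.3, -0.4, 2.9]
gripper_width: 0.0004
```

Call:
step_arm([
  {"tx": 1.5, "ty": 0.2, "tz": 0, "ax": 0, "ay": 0, "az": 0, "claw": -1},
  {"tx": 0, "ty": 0, "tz": 0, "ax": 0, "ay": 0, "az": 0, "claw": -1},
])

```text
time_s: 3.35
tcp_pos: [0.4907, -0.1145, 0.0651]
eef_rot: [180.0, -0.3, -172.5]
contact_force: [-8.4, -0.9, 5.1]
gripper_width: 0.0007
```

Call:
step_arm([
  {"tx": 2, "ty": 0.3, "tz": 0, "ax": 0, "ay": 0, "az": 0, "claw": -1},
  {"tx": 2, "ty": 0.3, "tz": 0, "ax": 0, "ay": 0, "az": 0, "claw": -1},
  {"tx": 0, "ty": 0, "tz": 0, "ax": 0, "ay": 0, "az": 0, "claw": -1},
])

```text
time_s: 3.65
tcp_pos: [0.491, -0.1145, 0.0642]
eef_rot: [180.0, -0.7, -172.6]
contact_force: [-17.3, -2.1, 11.0]
gripper_width: 0.0006
```

Call:
step_arm([
  {"tx": -20, "ty": -2.6, "tz": 0, "ax": 0, "ay": 0, "az": 0, "claw": -1},
  {"tx": -20, "ty": -2.6, "tz": 0, "ax": 0, "ay": 0, "az": 0, "claw": -1},
  {"tx": 0, "ty": -40, "tz": 20, "ax": 0, "ay": 0, "az": 0, "claw": -1},
  {"tx": 0, "ty": -40, "tz": 30, "ax": 0, "ay": 0, "az": 0, "claw": -1},
  {"tx": 0, "ty": -30, "tz": 30, "ax": 0, "ay": 0, "az": 0, "claw": -1},
])

```text
time_s: 4.15
tcp_pos: [0.4577, -0.2301, 0.1468]
eef_rot: [-180.0, 0.0, -172.4]
contact_force: [1.4, 0.3, -0.7]
gripper_width: -0.0001
```

Run:
```python
from h import *
th=np.radians(7.6);ex=np.array([np.cos(th),np.sin(th)]);ey=np.array([-ex[1],ex[0]])
O=np.array([.5753,-.0996])
ims=[]
for n in('top','side'):
    c=cap(n);W=cloud(c);d=W[...,:2]-O;X=d@ex*1000;Y=d@ey*1000;Z=W[...,2]*1000
    m=(Z>50)&(Z<66)&(abs(Y)<36)&(X<-60)&(X>-130); print(n,m.sum(),np.percentile(X[m],[1,5,50]) if m.any() else 0)
    im=c['image']; 
    # back end: project stop & front edge at z .059
    i=cv2.resize(im[160:290,250:410] if n=='top' else im[160:270,260:400],(400,320),interpolation=cv2.INTER_CUBIC); ims.append(i)
cv2.imwrite('pics/home.png',np.hstack(ims))
```

```text
top 0 0
side 121 [-74.25817348 -73.77496455 -67.16416368]
```

View pics/home.png

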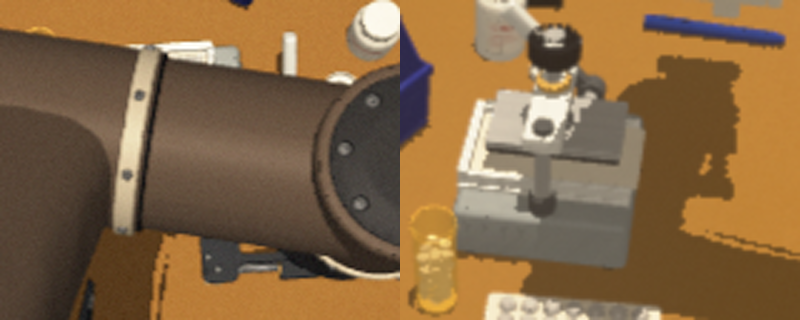

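The side view shows the card under the platen with its front at about X = -74 mm. It stopped firmly against a 17 N push, so it is home. Next is the knob: I'll tighten it about 1.9 rad, the middle of the given range, then test the lever.

Run:
```python
from h import *
s=r.get_state();print(s['joints'].round(1),s['tcp_pos'],s['eef_rot'])
```

```text
[ -4.8  10.3 -27.2   0.1 -52.  -77.8] [ 0.46040527 -0.23181853  0.14981627] [-179.81279597    0.4372241  -172.57729567]
```

Call:
step_arm([
  {"tx": 0, "ty": 0, "tz": 42, "ax": 0, "ay": 0, "az": 8.5, "claw": 1},
  {"tx": 0, "ty": 0, "tz": 43, "ax": 0, "ay": 0, "az": 8.5, "claw": 1},
  {"tx": 20, "ty": 22, "tz": 0, "ax": 0, "ay": 0, "az": 8.5, "claw": 1},
  {"tx": 20, "ty": 22, "tz": 0, "ax": 0, "ay": 0, "az": 8.5, "claw": 1},
  {"tx": 20, "ty": 22, "tz": 0, "ax": 0, "ay": 0, "az": 8.5, "claw": 1},
  {"tx": 20, "ty": 22, "tz": 0, "ax": 0, "ay": 0, "az": 8.5, "claw": 1},
  {"tx": 20, "ty": 22, "tz": 0, "ax": 0, "ay": 0, "az": 8.5, "claw": 1},
  {"tx": 15, "ty": 22, "tz": 0, "ax": 0, "ay": 0, "az": 8.5, "claw": 1},
  {"tx": 0, "ty": 0, "tz": 0, "ax": 0, "ay": 0, "az": 8.5, "claw": 1},
  {"tx": 0, "ty": 0, "tz": 0, "ax": 0, "ay": 0, "az": 8.5, "claw": 1},
  {"tx": 0, "ty": 0, "tz": 0, "ax": 0, "ay": 0, "az": 8.5, "claw": 1},
  {"tx": 0, "ty": 0, "tz": 0, "ax": 0, "ay": 0, "az": 8.5, "claw": 1},
], newtons=50)

```text
time_s: 5.45
tcp_pos: [0.5728, -0.096, 0.2302]
eef_rot: [-180.0, 0.0, -70.1]
contact_force: [-0.6, -0.4, 0.7]
gripper_width: 0.0865
```

Call:
step_arm([
  {"tx": 0, "ty": 0, "tz": 0, "ax": 0, "ay": 0, "az": 8.5, "claw": 1},
  {"tx": 0, "ty": 0, "tz": 0, "ax": 0, "ay": 0, "az": 0, "claw": 1},
])

```text
time_s: 5.65
tcp_pos: [0.5727, -0.0962, 0.2303]
eef_rot: [-180.0, -0.0, -61.8]
contact_force: [-0.1, -0.2, 0.5]
gripper_width: 0.0879
```

Call:
step_arm([
  {"tx": 2.5, "ty": -3.4, "tz": -33, "ax": 0, "ay": 0, "az": 0, "claw": 1},
  {"tx": 0, "ty": 0, "tz": -34, "ax": 0, "ay": 0, "az": 0, "claw": 1},
  {"tx": 0, "ty": 0, "tz": 0, "ax": 0, "ay": 0, "az": 0, "claw": 1},
  {"tx": 0, "ty": 0, "tz": 0, "ax": 0, "ay": 0, "az": 0, "claw": -1},
  {"tx": 0, "ty": 0, "tz": 0, "ax": 0, "ay": 0, "az": 0, "claw": -1},
  {"tx": 0, "ty": 0, "tz": 0, "ax": 0, "ay": 0, "az": 0, "claw": -1},
  {"tx": 0, "ty": 0, "tz": 0, "ax": 0, "ay": 0, "az": 0, "claw": -1},
  {"tx": 0, "ty": 0, "tz": 0, "ax": 0, "ay": 0, "az": 0, "claw": -1},
])

```text
time_s: 6.45
tcp_pos: [0.5753, -0.0999, 0.1644]
eef_rot: [-179.9, -0.0, -62.0]
contact_force: [-0.1, -0.1, 0.6]
gripper_width: 0.0531
```

Call:
step_arm([
  {"tx": 0, "ty": 0, "tz": 0, "ax": 0, "ay": 0, "az": 0, "claw": -1},
  {"tx": 0, "ty": 0, "tz": 0, "ax": 0, "ay": 0, "az": 0, "claw": -1},
  {"tx": 0, "ty": 0, "tz": 0, "ax": 0, "ay": 0, "az": 0, "claw": -1},
])

```text
time_s: 6.75
tcp_pos: [0.5735, -0.1008, 0.1638]
eef_rot: [179.8, 0.0, -62.0]
contact_force: [-6.2, -2.3, 5.9]
gripper_width: 0.0389
```

Call:
step_arm([
  {"tx": 0, "ty": 0, "tz": -0.3, "ax": 0, "ay": 0, "az": -8.4, "claw": -1},
  {"tx": 0, "ty": 0, "tz": -0.3, "ax": 0, "ay": 0, "az": -8.4, "claw": -1},
])

```text
time_s: 6.95
tcp_pos: [0.5737, -0.1007, 0.1632]
eef_rot: [179.9, -0.0, -79.1]
contact_force: [-4.4, -2.2, 5.2]
gripper_width: 0.0385
```

Run:
```python
from h import *
s=r.get_state();print(s['joints'].round(1),s['tcp_pos'],s['eef_rot'],s['moment'],s['contact_force'],s['gripper_width'])
```

```text
[  9.3  15.8 -17.6   0.  -56.7   1.6] [ 0.57365892 -0.10071353  0.16322443] [ 1.79850345e+02 -3.72490532e-02 -7.90869848e+01] [-0.70220029  1.9325035   0.25143858] [-4.4179033  -2.2386331   5.23334948] 0.03854158805109356
```

Call:
step_arm([
  {"tx": -0.8, "ty": -0.4, "tz": -0.3, "ax": 0, "ay": 0, "az": -8.4, "claw": -1},
  {"tx": -0.8, "ty": -0.4, "tz": -0.3, "ax": 0, "ay": 0, "az": -8.4, "claw": -1},
  {"tx": 0, "ty": 0, "tz": -0.3, "ax": 0, "ay": 0, "az": -8.4, "claw": -1},
  {"tx": 0, "ty": 0, "tz": -0.3, "ax": 0, "ay": 0, "az": -8.4, "claw": -1},
  {"tx": 0, "ty": 0, "tz": -0.3, "ax": 0, "ay": 0, "az": -8.4, "claw": -1},
  {"tx": 0, "ty": 0, "tz": -0.3, "ax": 0, "ay": 0, "az": -8.4, "claw": -1},
  {"tx": 0, "ty": 0, "tz": -0.3, "ax": 0, "ay": 0, "az": -8.4, "claw": -1},
  {"tx": 0, "ty": 0, "tz": -0.3, "ax": 0, "ay": 0, "az": -8.4, "claw": -1},
  {"tx": 0, "ty": 0, "tz": -0.3, "ax": 0, "ay": 0, "az": -8.4, "claw": -1},
  {"tx": 0, "ty": 0, "tz": -0.3, "ax": 0, "ay": 0, "az": -8.4, "claw": -1},
  {"tx": 0, "ty": 0, "tz": -0.2, "ax": 0, "ay": 0, "az": -8.4, "claw": -1},
  {"tx": 0, "ty": 0, "tz": 0, "ax": 0, "ay": 0, "az": 0, "claw": -1},
])

```text
time_s: 8.15
tcp_pos: [0.5742, -0.1013, 0.1603]
eef_rot: [-179.9, 0.1, -171.3]
contact_force: [2.8, -3.2, 0.1]
gripper_width: 0.0383
```

Call:
step_arm([
  {"tx": 0, "ty": 0, "tz": 0, "ax": 0, "ay": 0, "az": 0, "claw": 1},
  {"tx": 0, "ty": 0, "tz": 0, "ax": 0, "ay": 0, "az": 0, "claw": 1},
  {"tx": 0, "ty": 0, "tz": 0, "ax": 0, "ay": 0, "az": 0, "claw": 1},
  {"tx": 0, "ty": 0, "tz": 35, "ax": 0, "ay": 0, "az": 0, "claw": 1},
  {"tx": 0, "ty": 0, "tz": 40, "ax": 0, "ay": 0, "az": 0, "claw": 1},
  {"tx": 0, "ty": 0, "tz": 0, "ax": 0, "ay": 0, "az": 0, "claw": 1},
])

```text
time_s: 8.75
tcp_pos: [0.576, -0.1008, 0.2404]
eef_rot: [-179.9, 0.5, -171.0]
contact_force: [0.2, 0.2, -0.0]
gripper_width: 0.0811
```

Call:
step_arm([
  {"tx": 8, "ty": -17.7, "tz": 0, "ax": 0, "ay": 0, "az": 8.5, "claw": 1},
  {"tx": 8, "ty": -17.7, "tz": 0, "ax": 0, "ay": 0, "az": 8.5, "claw": 1},
  {"tx": 8, "ty": -17.7, "tz": 0, "ax": 0, "ay": 0, "az": 8.5, "claw": 1},
  {"tx": 8, "ty": -17.7, "tz": 0, "ax": 0, "ay": 0, "az": 8.5, "claw": 1},
  {"tx": 8, "ty": -17.7, "tz": 0, "ax": 0, "ay": 0, "az": 8.5, "claw": 1},
  {"tx": 8, "ty": -17.7, "tz": 0, "ax": 0, "ay": 0, "az": 8.5, "claw": 1},
  {"tx": 0, "ty": 0, "tz": 0, "ax": 0, "ay": 0, "az": 8.5, "claw": 1},
  {"tx": 0, "ty": 0, "tz": 0, "ax": 0, "ay": 0, "az": 8.5, "claw": 1},
  {"tx": 0, "ty": 0, "tz": 0, "ax": 0, "ay": 0, "az": 8.5, "claw": 1},
  {"tx": 0, "ty": 0, "tz": 0, "ax": 0, "ay": 0, "az": 8.5, "claw": 1},
  {"tx": 0, "ty": 0, "tz": 0, "ax": 0, "ay": 0, "az": 3.6, "claw": 1},
  {"tx": 0, "ty": 0, "tz": 0, "ax": 0, "ay": 0, "az": 0, "claw": 1},
])

```text
time_s: 9.95
tcp_pos: [0.6212, -0.2067, 0.2344]
eef_rot: [180.0, 0.0, -82.5]
contact_force: [-0.1, -0.2, -0.5]
gripper_width: 0.0875
```

```bash
cat >> h.py <<'E'
th=np.radians(7.6);ex=np.array([np.cos(th),np.sin(th)]);ey=np.array([-ex[1],ex[0]])
O=np.array([.5753,-.0996])
def pf(p): d=np.asarray(p)[:2]-O; return np.r_[d@ex,d@ey,p[2]]*1000
def show():
    s=r.get_state(); print(round(s['time_s'],2),'press',pf(s['tcp_pos']).round(1),s['eef_rot'].round(1),s['contact_force'].round(1),s['moment'].round(2),s['joints'].round(0),s['gripper_width'].round(3))
E
python3 - <<'E'
from h import *
show()
c=cap('side')
cv2.imwrite('pics/lev.png',cv2.resize(c['image'][100:280,220:460],(800,600),interpolation=cv2.INTER_CUBIC))
E
```

```text
Traceback (most recent call last):
  File "h.py", line 17, in show
    s=r.get_state(); print(round(s['time_s'],2),'press',pf(s['tcp_pos']).round(1),s['eef_rot'].round(1),s['contact_force'].round(1),s['moment'].round(2),s['joints'].round(0),s['gripper_width'].round(3))
                                                                                                                                                                              ^^^^^^^^^^^^^^^^^^^^^^^^
AttributeError: 'float' object has no attribute 'round'
```

Call:
step_arm([
  {"tx": 0, "ty": 0, "tz": -40, "ax": 0, "ay": 0, "az": 0, "claw": 1},
  {"tx": 0, "ty": 0, "tz": -40, "ax": 0, "ay": 0, "az": 0, "claw": 1},
  {"tx": 0, "ty": 0, "tz": -40, "ax": 0, "ay": 0, "az": 0, "claw": 1},
  {"tx": 0, "ty": 0, "tz": 0, "ax": 0, "ay": 0, "az": 0, "claw": 1},
  {"tx": -9.9, "ty": -1.3, "tz": 0, "ax": 0, "ay": 0, "az": 0, "claw": 1},
  {"tx": -9.9, "ty": -1.3, "tz": 4, "ax": 0, "ay": 0, "az": 0, "claw": 1},
  {"tx": -9.9, "ty": -1.3, "tz": 5, "ax": 0, "ay": 0, "az": 0, "claw": 1},
  {"tx": -9.9, "ty": -1.3, "tz": 5, "ax": 0, "ay": 0, "az": 0, "claw": 1},
  {"tx": -9.9, "ty": -1.3, "tz": 5, "ax": 0, "ay": 0, "az": 0, "claw": 1},
  {"tx": -9.9, "ty": -1.3, "tz": 5, "ax": 0, "ay": 0, "az": 0, "claw": 1},
])

```text
time_s: 10.95
tcp_pos: [0.5628, -0.2151, 0.142]
eef_rot: [-179.7, -0.1, -82.6]
contact_force: [1.8, -0.3, 3.0]
gripper_width: 0.0876
```

Call:
step_arm([
  {"tx": -9.9, "ty": -1.3, "tz": 3, "ax": 0, "ay": 0, "az": 0, "claw": 1},
  {"tx": -9.9, "ty": -1.3, "tz": 2, "ax": 0, "ay": 0, "az": 0, "claw": 1},
  {"tx": 0, "ty": 0, "tz": 0, "ax": 0, "ay": 0, "az": 0, "claw": 1},
])

```text
time_s: 11.25
tcp_pos: [0.54, -0.2175, 0.1439]
eef_rot: [179.9, 0.0, -82.6]
contact_force: [-0.1, -0.4, -0.4]
gripper_width: 0.0875
```

```bash
sed -i "s/s\['gripper_width'\].round(3)/round(s['gripper_width'],4)/" h.py
python3 - <<'E'
from h import *
show()
c=cap('side')
cv2.imwrite('pics/lev.png',cv2.resize(c['image'][100:280,220:460],(800,600),interpolation=cv2.INTER_CUBIC))
E
```

```text
11.25 press [ -50.6 -112.2  143.9] [179.9   0.  -82.6] [-0.1 -0.4 -0.4] [ 0.    0.09 -0.01] [ -3.  17. -19.  -0. -54.  10.] 0.0875
```

View pics/lev.png

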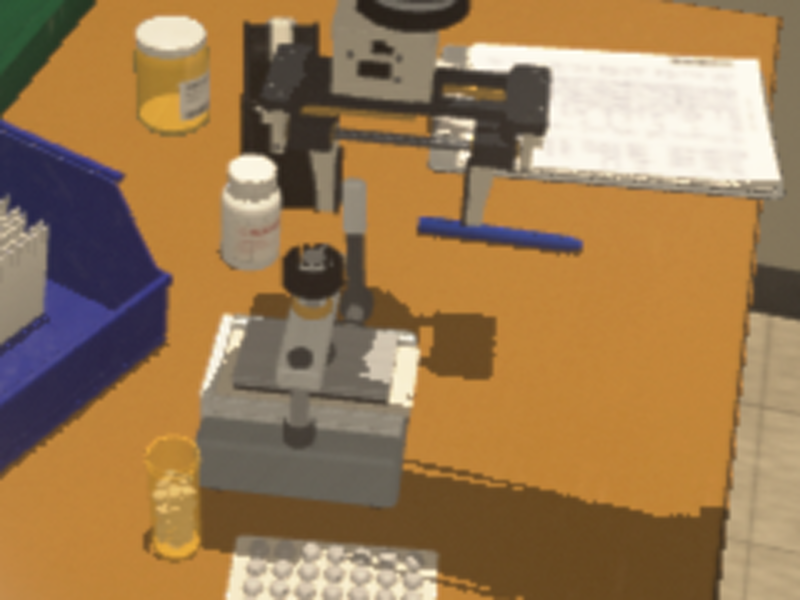

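The picture shows the lever about upright, its tip at (353,200), with the rear finger just behind it at (325,180). Next I'll feel for the bite in small steps.

Call:
step_arm([
  {"tx": -9.9, "ty": -1.3, "tz": 0, "ax": 0, "ay": 0, "az": 0, "claw": 1},
  {"tx": -8, "ty": -1.1, "tz": 0, "ax": 0, "ay": 0, "az": 0, "claw": 1},
  {"tx": -4.7, "ty": -0.6, "tz": -1, "ax": 0, "ay": 0, "az": 0, "claw": 1},
  {"tx": 0, "ty": 0, "tz": 0, "ax": 0, "ay": 0, "az": 0, "claw": 1},
])

```text
time_s: 11.7
tcp_pos: [0.5186, -0.2205, 0.1425]
eef_rot: [179.9, 0.0, -82.6]
contact_force: [1.6, 1.4, -0.3]
gripper_width: 0.0875
```

Call:
step_arm([
  {"tx": -4.4, "ty": -0.6, "tz": -0.7, "ax": 0, "ay": 0, "az": 0, "claw": 1},
  {"tx": 0, "ty": 0, "tz": 0, "ax": 0, "ay": 0, "az": 0, "claw": 1},
])

```text
time_s: 11.9
tcp_pos: [0.5148, -0.221, 0.1419]
eef_rot: [180.0, 0.0, -82.6]
contact_force: [1.2, -0.1, 0.6]
gripper_width: 0.0876
```

Call:
step_arm([
  {"tx": -4.4, "ty": -0.6, "tz": -0.7, "ax": 0, "ay": 0, "az": 0, "claw": 1},
  {"tx": 0, "ty": 0, "tz": 0, "ax": 0, "ay": 0, "az": 0, "claw": 1},
])

```text
time_s: 12.1
tcp_pos: [0.5103, -0.2216, 0.1413]
eef_rot: [180.0, 0.0, -82.6]
contact_force: [1.5, -0.0, 1.6]
gripper_width: 0.088
```

Call:
step_arm([
  {"tx": -4.3, "ty": -0.6, "tz": -1.1, "ax": 0, "ay": 0, "az": 0, "claw": 1},
  {"tx": 0, "ty": 0, "tz": 0, "ax": 0, "ay": 0, "az": 0, "claw": 1},
])

```text
time_s: 12.3
tcp_pos: [0.5064, -0.2222, 0.1405]
eef_rot: [-180.0, -0.0, -82.6]
contact_force: [2.1, 0.8, 3.3]
gripper_width: 0.0877
```

Call:
step_arm([
  {"tx": -4.3, "ty": -0.6, "tz": -1.2, "ax": 0, "ay": 0, "az": 0, "claw": 1},
  {"tx": 0, "ty": 0, "tz": 0, "ax": 0, "ay": 0, "az": 0, "claw": 1},
])

```text
time_s: 12.5
tcp_pos: [0.5024, -0.2229, 0.1394]
eef_rot: [-179.9, -0.0, -82.6]
contact_force: [3.3, 0.1, 3.8]
gripper_width: 0.0876
```

Call:
step_arm([
  {"tx": -4.2, "ty": -0.6, "tz": -1.5, "ax": 0, "ay": 0, "az": 0, "claw": 1},
  {"tx": 0, "ty": 0, "tz": 0, "ax": 0, "ay": 0, "az": 0, "claw": 1},
])

```text
time_s: 12.7
tcp_pos: [0.4986, -0.2235, 0.1382]
eef_rot: [-179.9, -0.0, -82.6]
contact_force: [3.7, -0.2, 6.2]
gripper_width: 0.0873
```

Call:
step_arm([
  {"tx": -4.2, "ty": -0.6, "tz": -1.6, "ax": 0, "ay": 0, "az": 0, "claw": 1},
  {"tx": 0, "ty": 0, "tz": 0, "ax": 0, "ay": 0, "az": 0, "claw": 1},
])

```text
time_s: 12.9
tcp_pos: [0.4949, -0.2242, 0.1369]
eef_rot: [-179.8, -0.1, -82.6]
contact_force: [3.8, 1.9, 6.3]
gripper_width: 0.0875
```

Call:
step_arm([
  {"tx": -4.1, "ty": -0.6, "tz": -2, "ax": 0, "ay": 0, "az": 0, "claw": 1},
  {"tx": 0, "ty": 0, "tz": 0, "ax": 0, "ay": 0, "az": 0, "claw": 1},
])

```text
time_s: 13.1
tcp_pos: [0.4911, -0.2248, 0.1352]
eef_rot: [-179.8, -0.1, -82.5]
contact_force: [3.8, 1.0, 7.1]
gripper_width: 0.0877
```

Call:
step_arm([
  {"tx": -4.1, "ty": -0.6, "tz": -2, "ax": 0, "ay": 0, "az": 0, "claw": 1},
  {"tx": 0, "ty": 0, "tz": 0, "ax": 0, "ay": 0, "az": 0, "claw": 1},
])

```text
time_s: 13.3
tcp_pos: [0.4873, -0.2254, 0.1334]
eef_rot: [-179.8, -0.1, -82.5]
contact_force: [4.7, 1.1, 8.1]
gripper_width: 0.0875
```

```bash
cat > ana.py <<'E'
from h import *
def ang(p,off=43.8):
    q=pf(p); dx=q[0]+off+20; dz=q[2]-19-34; R=np.hypot(dx,dz)
    # C = rho u + 8.5 n ; u=(-s,c) n=(c,s)
    return np.arctan2(-dx,dz)+np.arcsin(8.5/R)+.78, R
def run(D,off=43.8):
    for p,f in D:
        q=pf(p); dx=q[0]+off+20; dz=q[2]-53
        fx=-(f[0]*ex[0]+f[1]*ex[1]); fz=-f[2]
        a,R=ang(p,off); print('theta %.3f R %.1f torque %.3f'%(a,R,(-dz*fx+dx*fz)/1000))
E
python3 - <<'E'
from ana import *
run([((.5186,-.2205,.1425),(1.6,1.4,-.3)),((.5148,-.221,.1419),(1.2,-.1,.6)),((.5103,-.2216,.1413),(1.5,0,1.6)),((.5064,-.2222,.1405),(2.1,.8,3.3)),((.5024,-.2229,.1394),(3.3,.1,3.8)),((.4986,-.2235,.1382),(3.7,-.2,6.2)),((.4949,-.2242,.1369),(3.8,1.9,6.3)),((.4911,-.2248,.1352),(3.8,1,7.1)),((.4873,-.2254,.1334),(4.7,1.1,8.1))])
E
```

```text
theta 0.968 R 89.9 torque 0.156
theta 1.012 R 89.7 torque 0.112
theta 1.062 R 89.9 torque 0.158
theta 1.107 R 89.9 torque 0.260
theta 1.154 R 89.9 torque 0.378
theta 1.199 R 89.9 torque 0.488
theta 1.243 R 89.9 torque 0.541
theta 1.290 R 89.8 torque 0.578
theta 1.337 R 89.8 torque 0.711
```

```bash
cat > fit.py <<'E'
import numpy as np
from scipy.interpolate import CubicSpline
from scipy.optimize import least_squares
t=[0,.4,.8,1.0,1.175,1.4,1.6,1.8,2.0,2.2,2.35];d=[0,5.8,11.8,14.6,16.8,19.3,21.0,22.3,23.1,23.5,23.5]
S=CubicSpline(t,d);D=S.derivative()
def fit(th,T):
    th=np.array(th);T=np.array(T)
    for free in (0,1):
        m=lambda p:p[1]+.0177*p[2]*np.maximum(S(th)-S(p[0]),0)*D(th)
        if not free: f=lambda p:m([p[0],p[1],1])-T; x0=[1.1,.15]
        else: f=lambda p:m(p)-T; x0=[1.1,.15,1]
        s=least_squares(f,x0); print('touch,base,(scale)',s.x.round(3),'rms',np.sqrt(np.mean(s.fun**2)).round(3),'turn needed rad',((S(s.x[0])-S(1.175))/1.91).round(3))
E
python3 - <<'E'
from fit import *
th=[.968,1.012,1.062,1.107,1.154,1.199,1.243,1.290,1.337];T=[.156,.112,.158,.26,.378,.488,.541,.578,.711]
fit(th,T)
E
```

```text
touch,base,(scale) [1.075 0.139] rms 0.032 turn needed rad -0.644
touch,base,(scale) [1.051 0.134 0.859] rms 0.022 turn needed rad -0.802
```

Run:
```python
from ana import *
show(); s=r.get_state(); print('push angle',ang(s['tcp_pos']))
c=cap('side');W=cloud(c);d=W[...,:2]-O;X=d@ex*1000;Y=d@ey*1000;Z=W[...,2]*1000
# expected lever rays: intersect pixel rays with plane Y=-107 (inner face of paddle)
v,u=np.mgrid[:400,:640];Rt=c['R'].T;cam=-Rt@c['t']
ray=np.stack([(u-c['cx'])/c['fx'],(v-c['cy'])/c['fy'],np.ones_like(u,float)],-1)@c['R']
cY=(cam[:2]-O)@ey; k=(-.107-cY)/(ray[...,:2]@ey); P=cam+k[...,None]*ray
px=((P[...,:2]-O)@ex)*1000; pz=P[...,2]*1000
m=(abs(Y+109)<9)&(Z>60)&(Z<150)&(X>-110)&(X<0); print(m.sum())
if m.sum()>10:
    vx,vy,x0,y0=cv2.fitLine(np.c_[px[m],pz[m]].astype(np.float32),cv2.DIST_HUBER,0,.01,.01).ravel()
    if vy<0: vx,vy=-vx,-vy
    print('psi',np.arctan2(-vx,vy),'theta',np.arctan2(-vx,vy)+.78,'pt',x0,y0,'X at z=34',x0+(34-y0)*vx/vy, 'extent',px[m].min(),px[m].max(),pz[m].min(),pz[m].max())
cv2.imwrite('pics/lev2.png',cv2.resize(c['image'][130:230,270:430],(800,500),interpolation=cv2.INTER_CUBIC))
```

```text
13.3 press [-103.8 -113.1  133.4] [-1.798e+02 -1.000e-01 -8.250e+01] [4.7 1.1 8.1] [ 0.52 -1.8   0.05] [ -4.  13. -26.   0. -51.  11.] 0.0875
push angle (np.float64(1.3367611005891824), np.float64(89.82140659905629))
264
psi 0.37752792 theta 1.1575279 pt -54.833015 104.26196 X at z=34 -26.9707 extent -82.29092219503669 -29.498681316321196 63.340971502906626 149.01237860018034
```

View pics/lev2.png

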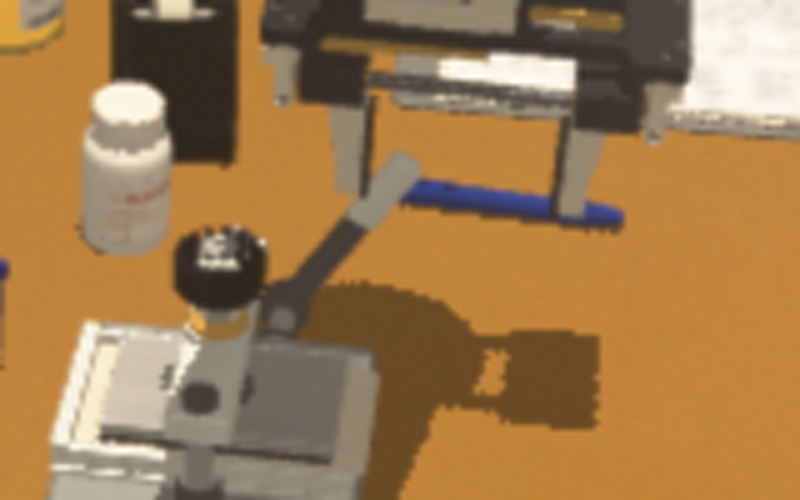

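The picture shows the lever leaning forward, tip (408,165), hub (283,318), with the rear finger behind it at (347,190). My line fit had picked up finger pixels, so I'll cast the lever's centreline points directly.

Run:
```python
from ana import *
c=dict(np.load('last_side.npz'));Rt=c['R'].T;cam=-Rt@c['t']
def cast(px,Yp):
    u,v=px[0]/5+270-.4,px[1]/5+130-.4
    ray=np.array([(u-c['cx'])/c['fx'],(v-c['cy'])/c['fy'],1])@c['R']
    k=(Yp/1000-(cam[:2]-O)@ey)/(ray[:2]@ey);P=cam+k*ray
    return np.array([(P[:2]-O)@ex*1000,P[2]*1000])
# mask by colour: grey pixels within the lever's image polygon
for Yp in(-107,-113):
    a=[cast(p,Yp) for p in((406,167),(360,215),(308,281),(283,318))]
    print(Yp,np.round(a,1)); 
    for i,j in((0,1),(0,2),(0,3),(1,2)):
        e=a[i]-a[j]; print(i,j,'theta',round(np.arctan2(-e[0],e[1])+.78,3),'len',np.hypot(*e).round(1))
```

```text
-107 [[-76.7 133.7]
 [-56.3 103. ]
 [-32.7  59.7]
 [-21.1  34.7]]
0 1 theta 1.365 len 36.8
0 2 theta 1.316 len 86.1
0 3 theta 1.292 len 113.6
1 2 theta 1.278 len 49.4
-113 [[-76.5 129.6]
 [-56.   98.7]
 [-32.2  55.1]
 [-20.5  29.9]]
0 1 theta 1.365 len 37.1
0 2 theta 1.316 len 86.7
0 3 theta 1.292 len 114.3
1 2 theta 1.278 len 49.7
```

Call:
step_arm([
  {"tx": 14.9, "ty": 2, "tz": 0, "ax": 0, "ay": 0, "az": 0, "claw": 1},
  {"tx": 14.9, "ty": 2, "tz": 0, "ax": 0, "ay": 0, "az": 0, "claw": 1},
  {"tx": 14.9, "ty": 2, "tz": 0, "ax": 0, "ay": 0, "az": 0, "claw": 1},
  {"tx": 11, "ty": 1.5, "tz": 1, "ax": 0, "ay": 0, "az": 0, "claw": 1},
  {"tx": 11, "ty": 1.5, "tz": 1, "ax": 0, "ay": 0, "az": 0, "claw": 1},
  {"tx": 11, "ty": 1.5, "tz": 1, "ax": 0, "ay": 0, "az": 0, "claw": 1},
  {"tx": 11, "ty": 1.5, "tz": 1, "ax": 0, "ay": 0, "az": 0, "claw": 1},
  {"tx": 11, "ty": 1.5, "tz": 1, "ax": 0, "ay": 0, "az": 0, "claw": 1},
  {"tx": 11, "ty": 1.5, "tz": 1, "ax": 0, "ay": 0, "az": 0, "claw": 1},
  {"tx": 11, "ty": 1.5, "tz": 1, "ax": 0, "ay": 0, "az": 0, "claw": 1},
  {"tx": 11, "ty": 1.5, "tz": 1, "ax": 0, "ay": 0, "az": 0, "claw": 1},
  {"tx": 3, "ty": 0.4, "tz": 0, "ax": 0, "ay": 0, "az": 0, "claw": 1},
])

```text
time_s: 14.55
tcp_pos: [0.6224, -0.2065, 0.1397]
eef_rot: [-180.0, -0.0, -82.6]
contact_force: [-1.7, -0.4, -0.4]
gripper_width: 0.0878
```

Call:
step_arm([
  {"tx": 0, "ty": 0, "tz": 0, "ax": 0, "ay": 0, "az": 0, "claw": 1},
  {"tx": 0, "ty": 0, "tz": 30, "ax": 0, "ay": 0, "az": 0, "claw": 1},
  {"tx": 0, "ty": 0, "tz": 40, "ax": 0, "ay": 0, "az": 0, "claw": 1},
  {"tx": 0, "ty": 0, "tz": 30, "ax": 0, "ay": 0, "az": 0, "claw": 1},
])

```text
time_s: 14.95
tcp_pos: [0.6216, -0.207, 0.2424]
eef_rot: [-179.9, -0.0, -82.6]
contact_force: [0.7, -0.0, 0.4]
gripper_width: 0.0877
```

Call:
step_arm([
  {"tx": -15.8, "ty": 35.3, "tz": 0, "ax": 0, "ay": 0, "az": 0, "claw": 1},
  {"tx": -15.8, "ty": 35.3, "tz": 0, "ax": 0, "ay": 0, "az": 0, "claw": 1},
  {"tx": -15.9, "ty": 35.4, "tz": 0, "ax": 0, "ay": 0, "az": 0, "claw": 1},
  {"tx": 0, "ty": 0, "tz": 0, "ax": 0, "ay": 0, "az": 0, "claw": 1},
  {"tx": 0, "ty": 0, "tz": 0, "ax": 0, "ay": 0, "az": 0, "claw": 1},
])

```text
time_s: 15.45
tcp_pos: [0.5737, -0.1001, 0.2408]
eef_rot: [-179.9, -0.0, -82.5]
contact_force: [1.1, -0.9, -0.3]
gripper_width: 0.0876
```

Run:
```python
from h import *
show()
c=cap('side');W=cloud(c);d=W[...,:2]-O;X=d@ex*1000;Y=d@ey*1000;Z=W[...,2]*1000
m=(np.hypot(X,Y)<26)&(Z>125)&(Z<185);g=c['image'].max(2)
print(np.percentile(Z[m],[5,50,90,97,99]));m2=(abs(X)<14)&(abs(Y)>25)&(abs(Y)<66)&(Z>95)&(Z<135);print('bar',np.percentile(Z[m2],[50,90]))
```

```text
15.45 press [-1.600e+00 -2.000e-01  2.408e+02] [-179.9   -0.   -82.5] [ 1.1 -0.9 -0.3] [ 0.01  0.05 -0.02] [  9.  12. -12.   0. -66.  -2.] 0.0876
[126.23982488 154.79138359 162.33904997 163.53117338 164.56578847]
bar [119.58641175 125.36005553]
```

Call:
step_arm([
  {"tx": 0, "ty": -0.7, "tz": -43, "ax": 0, "ay": 0, "az": 0, "claw": 1},
  {"tx": 0, "ty": 0, "tz": -43, "ax": 0, "ay": 0, "az": 0, "claw": 1},
  {"tx": 0, "ty": 0, "tz": 0, "ax": 0, "ay": 0, "az": 0, "claw": -1},
  {"tx": 0, "ty": 0, "tz": 0, "ax": 0, "ay": 0, "az": 0, "claw": -1},
  {"tx": 0, "ty": 0, "tz": 0, "ax": 0, "ay": 0, "az": 0, "claw": -1},
  {"tx": 0, "ty": 0, "tz": 0, "ax": 0, "ay": 0, "az": 0, "claw": -1},
  {"tx": 0, "ty": 0, "tz": 0, "ax": 0, "ay": 0, "az": 0, "claw": -1},
  {"tx": 0, "ty": 0, "tz": 0, "ax": 0, "ay": 0, "az": 0, "claw": -1},
  {"tx": 0, "ty": 0, "tz": 0, "ax": 0, "ay": 0, "az": 0, "claw": -1},
  {"tx": 0, "ty": 0, "tz": 0, "ax": 0, "ay": 0, "az": 0, "claw": -1},
])

```text
time_s: 16.5
tcp_pos: [0.5737, -0.1015, 0.1546]
eef_rot: [-180.0, -0.0, -82.6]
contact_force: [-2.6, -0.8, 4.8]
gripper_width: 0.0387
```

Call:
step_arm([
  {"tx": 0, "ty": 0, "tz": 0.3, "ax": 0, "ay": 0, "az": 7.2, "claw": -1},
  {"tx": 0, "ty": 0, "tz": 0.3, "ax": 0, "ay": 0, "az": 7.2, "claw": -1},
  {"tx": 0, "ty": 0, "tz": 0.3, "ax": 0, "ay": 0, "az": 7.2, "claw": -1},
  {"tx": 0, "ty": 0, "tz": 0.2, "ax": 0, "ay": 0, "az": 7.2, "claw": -1},
  {"tx": 0, "ty": 0, "tz": 0.2, "ax": 0, "ay": 0, "az": 7.2, "claw": -1},
  {"tx": 0, "ty": 0, "tz": 0.2, "ax": 0, "ay": 0, "az": 7.2, "claw": -1},
  {"tx": 0, "ty": 0, "tz": 0, "ax": 0, "ay": 0, "az": 0, "claw": -1},
])

```text
time_s: 17.2
tcp_pos: [0.5737, -0.1015, 0.156]
eef_rot: [180.0, -0.0, -39.1]
contact_force: [-2.9, 0.4, 5.1]
gripper_width: 0.0386
```

Call:
step_arm([
  {"tx": 0, "ty": 0, "tz": 0, "ax": 0, "ay": 0, "az": 0, "claw": 1},
  {"tx": 0, "ty": 0, "tz": 0, "ax": 0, "ay": 0, "az": 0, "claw": 1},
  {"tx": 0, "ty": 0, "tz": 0, "ax": 0, "ay": 0, "az": 0, "claw": 1},
  {"tx": 0, "ty": 0, "tz": 40, "ax": 0, "ay": 0, "az": 0, "claw": 1},
  {"tx": 0, "ty": 0, "tz": 40, "ax": 0, "ay": 0, "az": -7.2, "claw": 1},
  {"tx": 1.7, "ty": -28, "tz": 0, "ax": 0, "ay": 0, "az": -7.2, "claw": 1},
  {"tx": 1.7, "ty": -28, "tz": 0, "ax": 0, "ay": 0, "az": -7.2, "claw": 1},
  {"tx": 1.7, "ty": -28, "tz": 0, "ax": 0, "ay": 0, "az": -7.2, "claw": 1},
  {"tx": 1.6, "ty": -27.5, "tz": 0, "ax": 0, "ay": 0, "az": -7.2, "claw": 1},
  {"tx": 0, "ty": 0, "tz": 0, "ax": 0, "ay": 0, "az": -7.2, "claw": 1},
  {"tx": 0, "ty": 0, "tz": 0, "ax": 0, "ay": 0, "az": 0, "claw": 1},
])

```text
time_s: 18.3
tcp_pos: [0.5803, -0.2138, 0.2349]
eef_rot: [180.0, 0.0, -82.8]
contact_force: [0.0, 0.4, -0.2]
gripper_width: 0.0875
```

Run:
```python
from h import *
show()
c=cap('side')
cv2.imwrite('pics/lev3.png',cv2.resize(c['image'][130:230,270:430],(640,400),interpolation=cv2.INTER_CUBIC))
```

```text
18.3 press [ -10.2 -113.8  234.9] [180.    0.  -82.8] [ 0.   0.4 -0.2] [ 0.05  0.14 -0.01] [ -2.  16.  -8.  -0. -67.   9.] 0.0875
```

View pics/lev3.png

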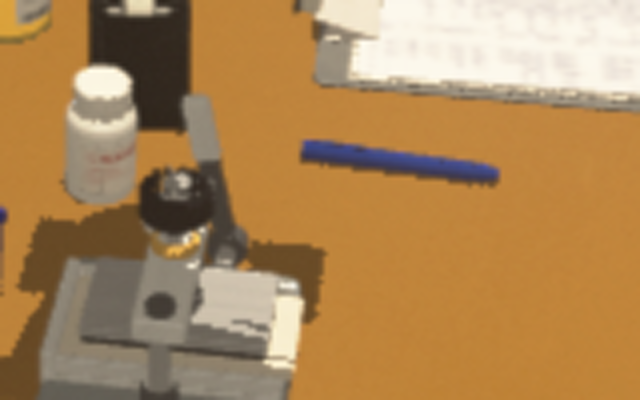

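The picture shows the lever leaning slightly back, tip (197,100), hub (230,245), as planned. Now the second test.

Call:
step_arm([
  {"tx": 0, "ty": 0, "tz": -35, "ax": 0, "ay": 0, "az": 0, "claw": 1},
  {"tx": 0, "ty": 0, "tz": -35, "ax": 0, "ay": 0, "az": 0, "claw": 1},
  {"tx": 0, "ty": 0, "tz": -30, "ax": 0, "ay": 0, "az": 0, "claw": 1},
  {"tx": -9, "ty": -1.2, "tz": 0, "ax": 0, "ay": 0, "az": 0, "claw": 1},
  {"tx": -7, "ty": -0.9, "tz": 2, "ax": 0, "ay": 0, "az": 0, "claw": 1},
  {"tx": -7, "ty": -0.9, "tz": 2, "ax": 0, "ay": 0, "az": 0, "claw": 1},
  {"tx": -7, "ty": -0.9, "tz": 2, "ax": 0, "ay": 0, "az": 0, "claw": 1},
  {"tx": -7, "ty": -0.9, "tz": 2, "ax": 0, "ay": 0, "az": 0, "claw": 1},
  {"tx": -7, "ty": -0.9, "tz": 0, "ax": 0, "ay": 0, "az": 0, "claw": 1},
  {"tx": -7, "ty": -0.9, "tz": 0, "ax": 0, "ay": 0, "az": 0, "claw": 1},
  {"tx": -5, "ty": -0.7, "tz": 0, "ax": 0, "ay": 0, "az": 0, "claw": 1},
  {"tx": -5, "ty": -0.7, "tz": 0, "ax": 0, "ay": 0, "az": 0, "claw": 1},
])

```text
time_s: 19.55
tcp_pos: [0.5195, -0.2212, 0.1439]
eef_rot: [-179.9, -0.0, -82.6]
contact_force: [2.3, -0.0, 2.1]
gripper_width: 0.0877
```

Call:
step_arm([
  {"tx": -4.4, "ty": -0.6, "tz": -0.3, "ax": 0, "ay": 0, "az": 0, "claw": 1},
  {"tx": 0, "ty": 0, "tz": 0, "ax": 0, "ay": 0, "az": 0, "claw": 1},
])

```text
time_s: 19.75
tcp_pos: [0.5143, -0.2217, 0.143]
eef_rot: [180.0, 0.0, -82.6]
contact_force: [1.2, -1.0, 1.6]
gripper_width: 0.0875
```

Call:
step_arm([
  {"tx": -4.4, "ty": -0.6, "tz": -1, "ax": 0, "ay": 0, "az": 0, "claw": 1},
  {"tx": 0, "ty": 0, "tz": 0, "ax": 0, "ay": 0, "az": 0, "claw": 1},
])

```text
time_s: 19.95
tcp_pos: [0.5101, -0.2222, 0.1419]
eef_rot: [180.0, 0.0, -82.6]
contact_force: [1.2, 0.0, 1.8]
gripper_width: 0.0879
```

Call:
step_arm([
  {"tx": -4.3, "ty": -0.6, "tz": -1.1, "ax": 0, "ay": 0, "az": 0, "claw": 1},
  {"tx": 0, "ty": 0, "tz": 0, "ax": 0, "ay": 0, "az": 0, "claw": 1},
])

```text
time_s: 20.15
tcp_pos: [0.5057, -0.2228, 0.1408]
eef_rot: [180.0, 0.0, -82.6]
contact_force: [1.2, 0.6, 1.3]
gripper_width: 0.0878
```

Call:
step_arm([
  {"tx": -4.3, "ty": -0.6, "tz": -1.3, "ax": 0, "ay": 0, "az": 0, "claw": 1},
  {"tx": 0, "ty": 0, "tz": 0, "ax": 0, "ay": 0, "az": 0, "claw": 1},
])

```text
time_s: 20.35
tcp_pos: [0.5014, -0.2234, 0.1396]
eef_rot: [180.0, 0.0, -82.6]
contact_force: [1.4, -0.3, 1.5]
gripper_width: 0.0876
```

Call:
step_arm([
  {"tx": -4.2, "ty": -0.6, "tz": -1.5, "ax": 0, "ay": 0, "az": 0, "claw": 1},
  {"tx": 0, "ty": 0, "tz": 0, "ax": 0, "ay": 0, "az": 0, "claw": 1},
])

```text
time_s: 20.55
tcp_pos: [0.4975, -0.224, 0.1382]
eef_rot: [-180.0, 0.0, -82.6]
contact_force: [1.4, 1.1, 2.3]
gripper_width: 0.0878
```

Call:
step_arm([
  {"tx": -4.2, "ty": -0.6, "tz": -1.6, "ax": 0, "ay": 0, "az": 0, "claw": 1},
  {"tx": 0, "ty": 0, "tz": 0, "ax": 0, "ay": 0, "az": 0, "claw": 1},
])

```text
time_s: 20.75
tcp_pos: [0.4936, -0.2247, 0.1368]
eef_rot: [-180.0, -0.0, -82.6]
contact_force: [2.7, 0.3, 3.6]
gripper_width: 0.0878
```

Call:
step_arm([
  {"tx": -4.1, "ty": -0.6, "tz": -2, "ax": 0, "ay": 0, "az": 0, "claw": 1},
  {"tx": 0, "ty": 0, "tz": 0, "ax": 0, "ay": 0, "az": 0, "claw": 1},
])

```text
time_s: 20.95
tcp_pos: [0.4898, -0.2253, 0.135]
eef_rot: [-179.9, -0.0, -82.6]
contact_force: [2.5, 0.4, 4.9]
gripper_width: 0.0875
```

Call:
step_arm([
  {"tx": -4.1, "ty": -0.5, "tz": -2, "ax": 0, "ay": 0, "az": 0, "claw": 1},
  {"tx": 0, "ty": 0, "tz": 0, "ax": 0, "ay": 0, "az": 0, "claw": 1},
])

```text
time_s: 21.15
tcp_pos: [0.4861, -0.2259, 0.1332]
eef_rot: [-179.9, -0.0, -82.6]
contact_force: [1.9, 1.0, 6.0]
gripper_width: 0.0875
```

Call:
step_arm([
  {"tx": -3.9, "ty": -0.5, "tz": -2.4, "ax": 0, "ay": 0, "az": 0, "claw": 1},
  {"tx": 0, "ty": 0, "tz": 0, "ax": 0, "ay": 0, "az": 0, "claw": 1},
])

```text
time_s: 21.35
tcp_pos: [0.4825, -0.2265, 0.1311]
eef_rot: [-179.9, -0.1, -82.6]
contact_force: [2.7, -0.5, 5.3]
gripper_width: 0.0878
```

Call:
step_arm([
  {"tx": -3.8, "ty": -0.5, "tz": -2.5, "ax": 0, "ay": 0, "az": 0, "claw": 1},
  {"tx": 0, "ty": 0, "tz": 0, "ax": 0, "ay": 0, "az": 0, "claw": 1},
])

```text
time_s: 21.55
tcp_pos: [0.4788, -0.227, 0.1288]
eef_rot: [-179.8, -0.1, -82.6]
contact_force: [2.9, -0.4, 8.2]
gripper_width: 0.0876
```

Call:
step_arm([
  {"tx": -3.6, "ty": -0.5, "tz": -2.7, "ax": 0, "ay": 0, "az": 0, "claw": 1},
  {"tx": 0, "ty": 0, "tz": 0, "ax": 0, "ay": 0, "az": 0, "claw": 1},
])

```text
time_s: 21.75
tcp_pos: [0.4753, -0.2276, 0.1262]
eef_rot: [-179.8, -0.1, -82.5]
contact_force: [2.2, 0.5, 8.3]
gripper_width: 0.0876
```

Call:
step_arm([
  {"tx": -3.6, "ty": -0.5, "tz": -2.8, "ax": 0, "ay": 0, "az": 0, "claw": 1},
  {"tx": 0, "ty": 0, "tz": 0, "ax": 0, "ay": 0, "az": 0, "claw": 1},
])

```text
time_s: 21.95
tcp_pos: [0.4718, -0.2281, 0.1234]
eef_rot: [-179.8, -0.1, -82.5]
contact_force: [3.1, -0.1, 9.3]
gripper_width: 0.0876
```

Run:
```python
from ana import *
from fit import *
A=[[.5143,-.2217,.143,1.2,-1,1.6],[.5101,-.2222,.1419,1.2,0,1.8],[.5057,-.2228,.1408,1.2,.6,1.3],[.5014,-.2234,.1396,1.4,-.3,1.5],[.4975,-.224,.1382,1.4,1.1,2.3],[.4936,-.2247,.1368,2.7,.3,3.6],[.4898,-.2253,.135,2.5,.4,4.9],[.4861,-.2259,.1332,1.9,1,6],[.4825,-.2265,.1311,2.7,-.5,5.3],[.4788,-.227,.1288,2.9,-.4,8.2],[.4753,-.2276,.1262,2.2,.5,8.3],[.4718,-.2281,.1234,3.1,-.1,9.3]]
th=[];T=[]
for a in A:
    q=pf(a[:3]);dx=q[0]+63.8;dz=q[2]-53;fx=-(a[3]*ex[0]+a[4]*ex[1]);t=(-dz*fx-dx*a[5])/1000
    th.append(ang(a[:3])[0]);T.append(t)
print(np.c_[th,T].round(3)); fit(th,T); show()
```

```text
[[1.015 0.116]
 [1.063 0.136]
 [1.114 0.139]
 [1.164 0.155]
 [1.21  0.199]
 [1.257 0.349]
 [1.304 0.392]
 [1.35  0.41 ]
 [1.397 0.442]
 [1.446 0.613]
 [1.495 0.598]
 [1.545 0.734]]
touch,base,(scale) [1.191 0.139] rms 0.047 turn needed rad 0.102
touch,base,(scale) [1.192 0.139 1.006] rms 0.047 turn needed rad 0.106
21.95 press [-119.6 -113.7  123.4] [-1.798e+02 -1.000e-01 -8.250e+01] [ 3.1 -0.1  9.3] [ 0.06 -1.11 -0.  ] [ -4.  13. -28.   0. -49.  12.] 0.0876
```

The first bite now comes at about 1.19 rad against the 1.175 target, so the adjuster is right. Closing the lever.

Call:
step_arm([
  {"tx": -4.7, "ty": -0.6, "tz": -3.9, "ax": 0, "ay": 0, "az": 0, "claw": 1},
  {"tx": -4.7, "ty": -0.6, "tz": -3.9, "ax": 0, "ay": 0, "az": 0, "claw": 1},
  {"tx": -5.8, "ty": -0.8, "tz": -6.8, "ax": 0, "ay": 0, "az": 0, "claw": 1},
  {"tx": -5.2, "ty": -0.7, "tz": -7.4, "ax": 0, "ay": 0, "az": 0, "claw": 1},
  {"tx": -4.5, "ty": -0.6, "tz": -7.9, "ax": 0, "ay": 0, "az": 0, "claw": 1},
  {"tx": 0, "ty": 0, "tz": 0, "ax": 0, "ay": 0, "az": 0, "claw": 1},
])

```text
time_s: 22.55
tcp_pos: [0.4452, -0.2312, 0.092]
eef_rot: [180.0, -0.0, -82.6]
contact_force: [1.4, -0.0, 2.3]
gripper_width: 0.0877
```

Call:
step_arm([
  {"tx": -3.6, "ty": -0.5, "tz": -8.2, "ax": 0, "ay": 0, "az": 0, "claw": 1},
  {"tx": -2.9, "ty": -0.4, "tz": -8.6, "ax": 0, "ay": 0, "az": 0, "claw": 1},
  {"tx": -1.9, "ty": -0.2, "tz": -8.8, "ax": 0, "ay": 0, "az": 0, "claw": 1},
  {"tx": 0, "ty": 0, "tz": 0, "ax": 0, "ay": 0, "az": 0, "claw": 1},
])

```text
time_s: 22.95
tcp_pos: [0.4349, -0.2317, 0.065]
eef_rot: [179.7, 0.1, -82.6]
contact_force: [0.1, 0.2, -0.7]
gripper_width: 0.0872
```

Run:
```python
from ana import *
show(); print(ang(r.get_state()['tcp_pos']))
```

```text
22.95 press [-156.6 -112.4   65. ] [ 1.797e+02  1.000e-01 -8.260e+01] [ 0.1  0.2 -0.7] [ 0.02  0.2  -0.02] [ -5.  15. -35.  -0. -40.  13.] 0.0872
(np.float64(2.313573786186952), np.float64(93.60015434063746))
```

Call:
step_arm([
  {"tx": 1, "ty": 0, "tz": -2, "ax": 0, "ay": 0, "az": 0, "claw": 1},
  {"tx": 0, "ty": 0, "tz": -2, "ax": 0, "ay": 0, "az": 0, "claw": 1},
  {"tx": 0, "ty": 0, "tz": 0, "ax": 0, "ay": 0, "az": 0, "claw": 1},
])

```text
time_s: 23.25
tcp_pos: [0.4382, -0.2321, 0.0626]
eef_rot: [180.0, 0.0, -82.6]
contact_force: [-0.1, 0.3, 0.2]
gripper_width: 0.088
```

Call:
step_arm([
  {"tx": 0, "ty": 0, "tz": -1.5, "ax": 0, "ay": 0, "az": 0, "claw": 1},
  {"tx": 0, "ty": 0, "tz": -1.5, "ax": 0, "ay": 0, "az": 0, "claw": 1},
  {"tx": 0, "ty": 0, "tz": 0, "ax": 0, "ay": 0, "az": 0, "claw": 1},
])

```text
time_s: 23.55
tcp_pos: [0.4384, -0.2323, 0.0617]
eef_rot: [-179.9, -0.0, -82.5]
contact_force: [-8.3, 4.2, 22.5]
gripper_width: 0.0877
```

The lever is firm on its stop: 22 N at TCP z = 61.7 mm, where 61.5 was predicted. Retracting and checking.

Call:
step_arm([
  {"tx": 0, "ty": 0, "tz": 20, "ax": 0, "ay": 0, "az": 0, "claw": 1},
  {"tx": 0, "ty": -10, "tz": 40, "ax": 0, "ay": 0, "az": 0, "claw": 1},
  {"tx": -10, "ty": -35, "tz": 30, "ax": 0, "ay": 0, "az": 0, "claw": 1},
  {"tx": -10, "ty": -40, "tz": 20, "ax": 0, "ay": 0, "az": 0, "claw": 1},
  {"tx": -10, "ty": -40, "tz": 0, "ax": 0, "ay": 0, "az": 0, "claw": 1},
  {"tx": 0, "ty": 0, "tz": 0, "ax": 0, "ay": 0, "az": 0, "claw": 1},
])

```text
time_s: 24.15
tcp_pos: [0.4074, -0.3605, 0.1705]
eef_rot: [-179.9, -0.1, -82.8]
contact_force: [-0.6, 0.3, -1.2]
gripper_width: 0.0877
```

Run:
```python
from ana import *
show()
c=cap('side');W=cloud(c);d=W[...,:2]-O;X=d@ex*1000;Y=d@ey*1000;Z=W[...,2]*1000
m=(Z>50)&(Z<66)&(abs(Y)<36)&(X<-60)&(X>-130); print('card front',m.sum(),np.percentile(X[m],[1,5]))
m=(Y<-98)&(Y>-125)&(Z>15)&(X<-30)&(X>-150);print('lever',m.sum(),[np.percentile(a[m],[2,50,98]).round(0) for a in(X,Y,Z)])
cv2.imwrite('pics/end.png',cv2.resize(c['image'][120:300,230:470],(800,600),interpolation=cv2.INTER_CUBIC))
```

```text
24.15 press [-200.9 -236.4  170.5] [-1.799e+02 -1.000e-01 -8.280e+01] [-0.6  0.3 -1.2] [0.11 0.17 0.02] [-21.  12. -22.   0. -56.  28.] 0.0877
card front 117 [-74.19685402 -73.68050638]
lever 269 [array([-131.,  -84.,  -32.]), array([-121., -113., -108.]), array([27., 38., 44.])]
```

View pics/end.png

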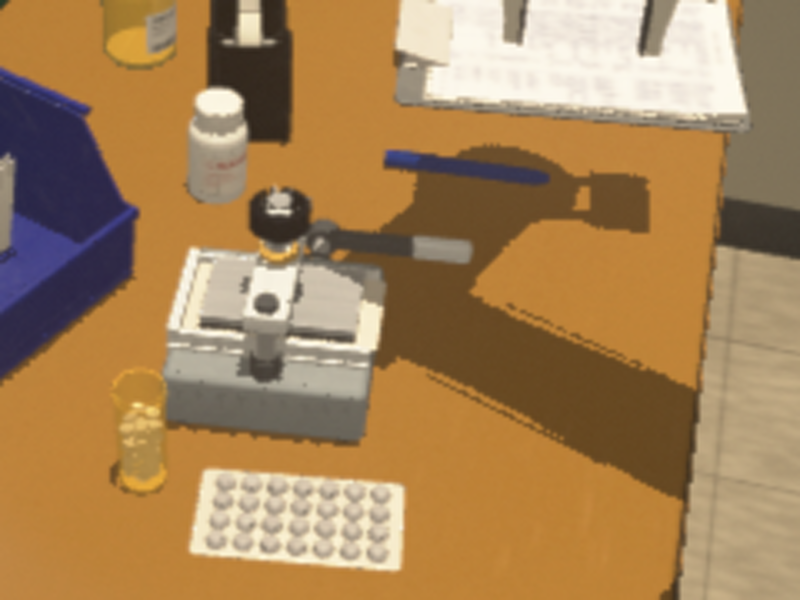

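The picture shows the lever level and pointing to the front (paddle at (440,250)), the card home under the platen, and the bystanders where they were. The hand is clear, so I'm handing in.

```bash
python3 -c "
from h import *
print(r.close_job())"
```

```text
the job is handed in; nothing more can be done
None
```

The job is handed in: the card is clamped, with the card home on the stop and the lever fully closed. I could not measure the final clamping force directly. That it falls within 105–139 N is inferred from where the lever first bit.

- **Card:** I pushed it in until it stopped firmly, with no further movement at 17 N. In the last picture its front end is about 74 mm ahead of the press's centre, and 73 mm is home.
- **Adjuster:** I tightened it 1.90 rad, and the first lever test showed first touch at about 1.06 rad, which was too tight. I opened the lever, backed the knob off 0.76 rad and tried again. First touch then came at about 1.19 rad, against 1.175 ± 0.08.
- **Lever:** I closed it down onto its stop (22 N, at the predicted height), and it stayed level after the hand moved away. The job took about 24 s of the 72 s allowed.
- **Other things:** In the last picture the bottle, vial, marker and spare card look unmoved. The vial cap was not visible in that view, but nothing went near it.

**Check that disagreed:** partway through, a camera reading of the lever angle came out about 0.03 rad lower than the angle from the arm's position. Even with that difference, first touch is within tolerance. One automatic line fit of the lever failed because it picked up the fingers, so I did not use it.

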